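# Push the infrared window out of its viewport flange

### The job

The infrared window is stuck in its O-ring in the steel viewport flange that stands on the mill's lid. Set the flange over the nylon post of the push-out stand and press it slowly and gently down, feeling for the hole, until it rests fully down on the stand's shoulder and the post has pushed the window up out of it; then take the window off the post and lay it flat in the empty pocket of the blue tray without dropping it. The window is brittle, so keep the pushing forces low; leave the flange on the stand and do not disturb anything else.

Things in the scene. Friction and masses are not known exactly. Their poses are not given: they have to be found in the camera images.
- flange: round stainless viewport flange, outside diameter 60, height 28, 0.28 kg, loose, upright on the lid's disc. Origin: centre of its underside, z up along its axis. A through hole 24 in diameter runs from the underside up through the lower 16; above it, open to the top, is a recess 43 in diameter and 12 deep which holds the window.
- window: infrared window: opaque dark grey brittle disc, diameter 40, thickness 12, 0.08 kg. Origin: centre of its underside, z along its axis. At the start it sits in the flange's recess, top flush with the flange's top, gripped round its edge by an O-ring; pushing it up and out takes about 8 to 14 N over some 7 mm of travel, then it is loose.
- stand: push-out stand, fixed: dark steel foot 130 x 90 x 12 high, on it a slotted block 90 (its x) x 52 (its y) whose flat top, the shoulder, is 40 above the bench and faced with rubber (gives 1 mm at 15 N). A white nylon post, 22 in diameter, stands in the slot, its flat, slightly soft top 32 above the shoulder, with 1 mm play all round in the flange's hole. Origin: centre of the underside of the foot, z up.
- slot (a point): middle of the slot in the stand's shoulder, 40 above the bench; the slot runs along the stand's own x axis. The post is clamped firmly but anywhere along it, up to 14 either side of this point and in another place each time; where it stands is not measured.
- tray: blue plastic window tray, fixed, 220 x 80 x 16 high, three round pockets in a row along its own x axis, 70 apart, each 51 in diameter and 4 deep; the one at its -x end is empty, the other two hold spare windows. Origin: centre of its underside; its yaw varies.
- pocket (a point): centre of the floor of the empty pocket, 12 above the bench
- lid: the mill's lid, fixed: aluminium disc 270 in diameter, its top face 28 above the bench. Origin: centre, at bench height. A steel knob 38 tall stands on it at x -94, y 30 of its own frame and a flat latch arm with a button 33 tall lies at x 97, y -20; the flange stands near its centre.
- spare1: spare window like the first, in the tray's middle pocket: leave it
- spare2: spare window in the tray's +x pocket: leave it
- sensor: silver infrared sensor head, diameter 44, height 46, on the bench beyond the lid: leave it
- dish: small steel dish of screws, diameter 72, height 18, on the bench near the robot: leave it
- driver: screwdriver with a red handle, 190 long, lying beyond the lid: leave it
- cleaner: bottle of cleaning fluid, diameter 52, height 120, at the far right: leave it

How it is judged (in metres and radians):
On the way, in this order (a step that is already met when the one before it is completed fails the run):
1. the post has entered the flange's hole by 5 mm or more (z of flange in the frame of stand below 0.067 m and horizontal distance between flange and stand below 0.0165 m and angle between flange's own z axis and vertical below 0.15 rad), for 0.05 s.
2. the flange is down on the shoulder and the window stands on the post, clear above the flange (z of flange in the frame of stand below 0.0425 m and z of window in the frame of flange above 0.0285 m and horizontal distance between window and flange below 0.008 m and angle between window's own z axis and vertical below 0.1 rad), for 0.2 s.
At the end, for the whole second after the job is handed in: the window lies flat (0.08 rad) and still on the floor of the empty pocket (within 2 mm in height, 8 mm of its centre); the flange rests still on the stand with the post in its hole (underside within 2.5 mm of the shoulder, axis within 16.5 mm of the stand's middle) (z of flange in the frame of stand below 0.0425 m and horizontal distance between flange and stand below 0.0165 m and horizontal distance between window and pocket below 0.008 m and z of window in the frame of pocket below 0.002 m and angle between window's own z axis and vertical below 0.08 rad and linear speed of each of window, flange below 0.01 m/s); the robot touches nothing.
It fails at once if the flange is pressed against the stand with more than 60 N (contact force between flange and stand above 60 N).
It fails at once if the window is pushed by the stand with more than 40 N (contact force between window and stand above 40 N).
It fails at once if the window is dropped or slammed into the tray (faster than 0.4 m/s in the pocket) (horizontal distance between window and pocket below 0.03 m and z of window in the frame of pocket below 0.012 m and linear speed of window above 0.4 m/s).
It fails at once if the window is tipped over (more than 0.8 rad) (angle between window's own z axis and vertical above 0.8 rad).
It fails at once if a spare window, the sensor, the dish, the screwdriver or the bottle is shifted by more than 20 mm (distance of any of spare1, spare2, sensor, dish, driver, cleaner from where it was at the start of the episode above 0.02 m).
It also fails if it takes over 72 s, if anything falls off the work surface, if the arm or the gripper's body presses on something with over 40 N, if the wrist force passes 120 N, or if a joint passes its speed limit or range.

### The arm

A 6-joint arm with a two-finger parallel gripper is mounted at the origin on the work surface. World frame = base frame: x ahead of the robot, y to its left, z up, the work surface at z = 0. Lengths are in m, angles in degrees, forces in N, time in s.
With the tool pointing down it reaches from about 0.3 to 0.75 m from the base axis. Payload 8.5 kg.
Tool frame: the origin (TCP) lies between the finger pads; the fingertips stand 14 mm ahead of it and the grasp point (between the pads) lies 5 mm behind it; x points along the fingers, z is the direction in which the jaws open and shut, and the axes are right-handed (so a half turn about x gives the same grasp; the last joint's range is limited). The gripper opens to 85 mm and grips with 20 to 120 N. Pads are 22 mm wide; open, the fingers measure 114 mm over their backs; the gripper's body (76 mm by 85 mm) begins 54 mm behind the grasp point. The pads swing forward as they close: fully open they stand 13 mm farther back than shut.
Start: joints at [57.737, 21.807, 74.336, -0, 83.858, -12.336], TCP at [0.187, 0.517, 0.245] pointing down, gripper open.
Joint ranges: [-178.18, 178.18], [-50.72, 133.34], [12.68, 142.11], [-81.47, 261.47], [9.98, 163.14], [-165.26, 165.26]. Speed limits (degrees/s): [136.94, 136.94, 180, 180, 180, 180].

### API

Orientations are given as a 3x3 rotation matrix whose columns are the frame's x, y, z axes.
In Python, from rig import env gives the robot as it stands.
- The arm moves only by the shell command python3 -m jog 'ROWS' [FORCE]. ROWS is JSON, a list of rows, each a list of 5 numbers: the opening, from -1 (shut) to 1 (fully open), so that 0 is half open, then the shift along the tool's x, y, z in m, then the turn about the tool's x in rad. In form: [[claw, dx, dy, dz, yaw], ...]. A call has 1 to 20 rows; each row is the pose to reach, as a shift and turn from the pose commanded when the call began, along the tool's axes at that moment; what a row does not reach only later rows make up. A row lasts 1/10 s, in which the tool goes at most 50 mm and 8.59 degrees, less where a joint would pass 70% of its speed; a pose out of reach is approached as far as the arm can. A call with a gripper value outside its range is refused whole. The fingers move at their own pace and stop on an object; FORCE is the grip in N (left out, the last holds). Time passes only in rows, so rows that repeat a pose let the fingers close. It gives the time, the measured TCP pose, the force and the opening at its end, in the units of the state.
- env.observe(): the state, without advancing time (a new reading comes with each control period).
- env.get_image(name): name is "scene" or "top" or "wrist"; returns the picture (420x560x3 uint8, red, green, blue); there is no depth.
- env.camera_model(name): a dict with "fx", "fy", "cx", "cy" (pixels), "k1" (the pictures are not rectified: a ray, as slopes to the right and down, at radius r is drawn at 1 + k1 r^2 times it, then the intrinsics apply), "origin" and "orientation" of the camera in the world. Camera axes: x right, y up, looking along -z (the intrinsics and any distortion apply to the point x, -y, -z); pixel columns grow to the right and rows downward; lengths in m; the calibration is good to about 2 mm. A picture is of the moment at which its call begins: read the wrist's pose just before it. camera_model takes no time and is no camera call; for the wrist camera it gives the pose at the moment of the call.
- env.close_job(): hands the job in, once; it reports no verdict.
The state is a dict: "time_s": time; "q": joint angles; "qvel": joint speeds; "joint_efforts": joint torques, N m; "position": TCP position; "tool_rot": TCP orientation; "ft_force": force on the tool from outside, world axes, zero at the start; "wrist_torque": the same for the moment, N m; "grip_width": finger opening in m.
Only numpy, scipy, OpenCV 4.12 (cv2) and the standard library are available. Lean on these libraries where they do the work, as an engineer would, in place of code of your own. Each camera call takes 0.05 s, during which the arm holds its last target.

## Working session

There is one attempt and no reset: what is moved stays moved. The work goes in short steps, Python scripts to look and compute and a shell command to move; the robot and the scene stay as the last step left them, time stands still between calls to the robot, and variables do not carry over. Pictures are saved under pics/ and viewed, and the job is handed in when it is done.

```bash
ls; mkdir -p pics
python3 - <<'E'
from rig import env
import cv2
print(env.observe())
for n in ["scene","top","wrist"]:
    m=env.camera_model(n); print(n,m)
    cv2.imwrite(f"pics/{n}0.png",env.get_image(n)[:,:,::-1])
E
```

```text
pics
{'time_s': 0.0, 'q': array([ 5.77354291e+01,  2.18409187e+01,  7.43845676e+01, -8.92594753e-04,
        8.38582097e+01, -1.23349488e+01]), 'qvel': array([ 0.06665665, -0.03376547, -0.03084005, -0.06318907,  0.00077919,
        0.05274596]), 'joint_efforts': array([-9.84613905e-06, -4.48452473e+01, -2.31272256e+01, -1.55962539e-04,
        4.82590520e-03,  1.94504884e-05]), 'position': array([0.18732533, 0.51682608, 0.24471353]), 'tool_rot': array([[-7.66705395e-04, -9.40112482e-01,  3.40863511e-01],
       [-1.24348546e-03,  3.40864244e-01,  9.40111707e-01],
       [-9.99998933e-01,  2.96929898e-04, -1.43035866e-03]]), 'ft_force': array([ 0.38382079,  0.26285181, -0.28216628]), 'wrist_torque': array([-0.04140066,  0.01494038,  0.00925504]), 'grip_width': 0.08528992919373872}
scene {'fx': 425.8992594883538, 'fy': 425.8992594883538, 'cx': 280.55585893254806, 'cy': 206.23542957380485, 'k1': 0.01139883014895727, 'origin': array([ 0.84782385, -0.49637279,  0.74553048]), 'orientation': array([[ 8.92698355e-01, -3.48379585e-01,  2.85869396e-01],
       [ 4.50654186e-01,  6.89156127e-01, -5.67428089e-01],
       [ 6.71716248e-04,  6.35370362e-01,  7.72207260e-01]])}
top {'fx': 502.92091885973076, 'fy': 502.92091885973076, 'cx': 278.74737789620747, 'cy': 197.4912077341695, 'k1': 0.06364743135474712, 'origin': array([0.49501719, 0.00468989, 1.07548923]), 'orientation': array([[ 0.03076743,  0.99511211, -0.09383631],
       [-0.9994577 ,  0.0317315 ,  0.00879891],
       [ 0.01173347,  0.0935147 ,  0.99554876]])}
wrist {'fx': 360.6928430423197, 'fy': 360.6928430423197, 'cx': 277.3563081923621, 'cy': 211.57891125645543, 'k1': -0.057231909515376385, 'origin': array([0.12320507, 0.54051627, 0.37256322]), 'orientation': array([[ 0.34068273, -0.90610075, -0.25083205],
       [ 0.94017606,  0.32774861,  0.09300439],
       [-0.00206149, -0.26751128,  0.96355252]])}
```

View pics/top0.png

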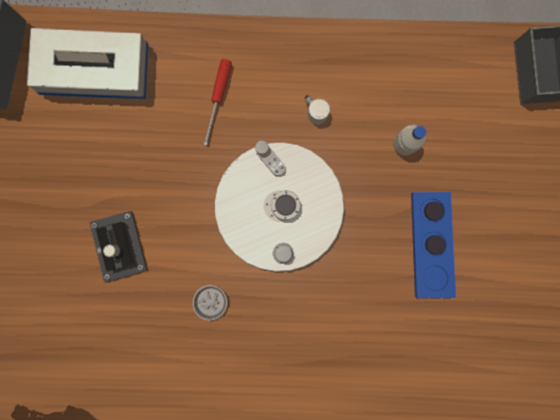

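View pics/scene0.png

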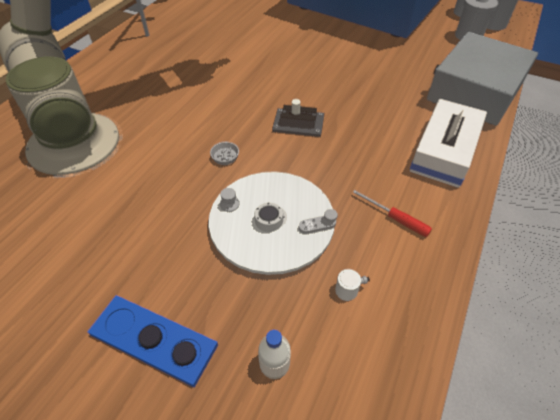

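View pics/wrist0.png

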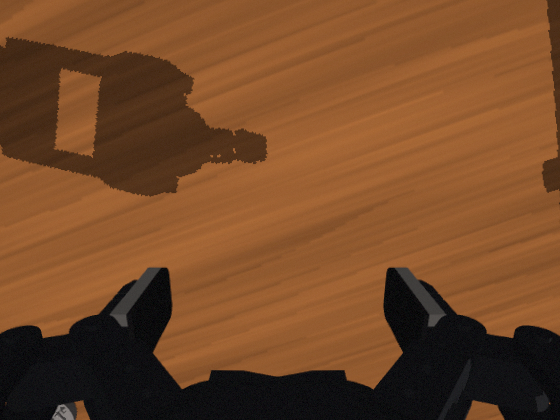

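The three views show the flange at about (285,205), the post at about (109,251) and the empty pocket at about (435,278) in the top view. Next I'll measure with zoomed crops and rays.

```bash
cat > h.py <<'E'
import numpy as np, cv2
def ray(m,u,v):
    d=np.array([(u-m['cx'])/m['fx'],(v-m['cy'])/m['fy']]); s=d.copy()
    for _ in range(20): s=d/(1+m['k1']*(s@s))
    w=m['orientation']@np.array([s[0],-s[1],-1.]); return m['origin'],w
def onz(m,u,v,z):
    o,w=ray(m,u,v); return o+w*(z-o[2])/w[2]
def proj(m,p):
    c=m['orientation'].T@(np.asarray(p)-m['origin']); s=np.array([c[0],-c[1]])/-c[2]
    s=s*(1+m['k1']*(s@s)); return s*[m['fx'],m['fy']]+[m['cx'],m['cy']]
E
python3 - <<'E'
import cv2,numpy as np
t=cv2.imread('pics/top0.png'); s=cv2.imread('pics/scene0.png')
def c(i,x,y,w,h,k): return cv2.resize(i[y:y+h,x:x+w],None,fx=k,fy=k,interpolation=cv2.INTER_CUBIC)
a=np.hstack([c(t,85,205,66,80,5),c(t,250,165,80,80,5)])
b=np.hstack([c(s,270,90,66,60,5),c(s,235,190,80,60,5)])
cv2.imwrite('pics/ct.png',a);cv2.imwrite('pics/cs.png',b)
E
```

```text
(no output)
```

View pics/ct.png

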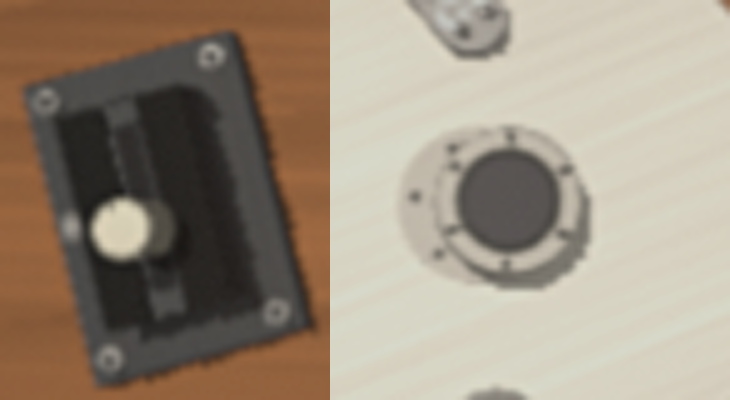

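View pics/cs.png

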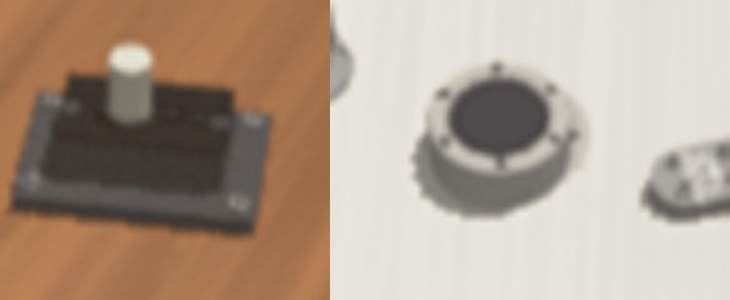

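```bash
cat >> h.py <<'E'
def ell(img,mask,near,show=False):
    n,l,st,ce=cv2.connectedComponentsWithStats(mask.astype(np.uint8))
    k=l[int(near[1]),int(near[0])]
    assert k>0,'no mask there'
    cs,_=cv2.findContours((l==k).astype(np.uint8),cv2.RETR_EXTERNAL,cv2.CHAIN_APPROX_NONE)
    c=max(cs,key=cv2.contourArea); h=cv2.convexHull(c)
    return ce[k],st[k],cv2.fitEllipse(c),cv2.fitEllipse(h) if len(h)>5 else None
E
python3 - <<'E'
from rig import env
from h import *
T=env.camera_model('top');S=env.camera_model('scene')
t=cv2.imread('pics/top0.png').astype(int);s=cv2.imread('pics/scene0.png').astype(int)
for nm,m,im,win,post in[('top',T,t,(285,205),(109,250)),('scene',S,s,(268,213),(296,101))]:
    g=im.max(2)
    for n,mask,p,z in[('win',g<130,win,.056),('post',im.min(2)>150,post,.072)]:
        c,st,e,_=ell(im,mask,p); print(nm,n,c,st,e,onz(m,*e[0],z))
# pocket and tray: blue mask
for nm,m,im in[('top',T,t),('scene',S,s)]:
    b=(im[:,:,0]>90)&(im[:,:,2]<60)&(im[:,:,0]>im[:,:,1]*1.5)
    cs,_=cv2.findContours(b.astype(np.uint8),0,1); c=max(cs,key=cv2.contourArea)
    print(nm,cv2.minAreaRect(c),onz(m,*cv2.minAreaRect(c)[0],.016))
for u,v in[(435,278)]: print(onz(T,u,v,.012))
for u,v in[(120,320)]: print(onz(S,u,v,.012))
#spares
for u,v in[(434,211),(436,245)]: print('spare',onz(T,u,v,.024))
for u,v in[(150,335),(184,353)]: print('spareS',onz(S,u,v,.024))
# stand screws foot z .012
for u,v in[(94.2,225),(127,216),(140.2,267.2),(106.8,276.6)]: print('foot',onz(T,u-.4,v-.4,.012))
E
python3 - <<'E'
import cv2,numpy as np
t=cv2.imread('pics/top0.png'); s=cv2.imread('pics/scene0.png')
def c(i,x,y,w,h,k): return cv2.resize(i[y:y+h,x:x+w],None,fx=k,fy=k,interpolation=cv2.INTER_CUBIC)
cv2.imwrite('pics/tray.png',np.hstack([c(t,405,185,60,120,4),c(s,85,285,135,120,4)]))
E
```

```text
top win [285.125      204.76704545] [273 194  23  22 352] ((284.9376525878906, 204.87359619140625), (19.715349197387695, 21.58034896850586), 57.445892333984375) [ 0.57643919 -0.01736788  0.056     ]
top post [108.72289157 250.3253012 ] [104 245  10  11  83] ((108.70719146728516, 250.30380249023438), (9.238181114196777, 9.826711654663086), 20.928783416748047) [0.47496252 0.3260354  0.072     ]
scene win [268.375      213.01209677] [259 205  20  18 248] ((268.3927307128906, 213.0687255859375), (14.981379508972168, 19.253725051879883), 86.03982543945312) [ 0.57835181 -0.01739676  0.056     ]
scene post [295.72972973 101.43243243] [292  99   8   6  37] ((295.6885681152344, 101.4322509765625), (5.0817999839782715, 7.211069583892822), 94.51165771484375) [0.47621118 0.32691082 0.072     ]
top ((433.0599060058594, 244.49761962890625), (104.59636688232422, 38.52919006347656), 87.70938873291016) [ 0.50645595 -0.33035744  0.016     ]
scene ((152.60000610351562, 338.3000183105469), (120.30045318603516, 49.19349670410156), 26.56505012512207) [ 0.51227089 -0.33143926  0.016     ]
[ 0.43716614 -0.33544725  0.012     ]
[ 0.43598456 -0.32944918  0.012     ]
spare [ 0.57612571 -0.32978436  0.024     ]
spare [ 0.50553996 -0.33387568  0.024     ]
spareS [ 0.50817433 -0.33048753  0.024     ]
spareS [ 0.57982656 -0.33003581  0.024     ]
foot [0.52617497 0.379255   0.012     ]
foot [0.54695872 0.31306972 0.012     ]
foot [0.44146843 0.27943958 0.012     ]
foot [0.42057283 0.34634825 0.012     ]
```

View pics/tray.png

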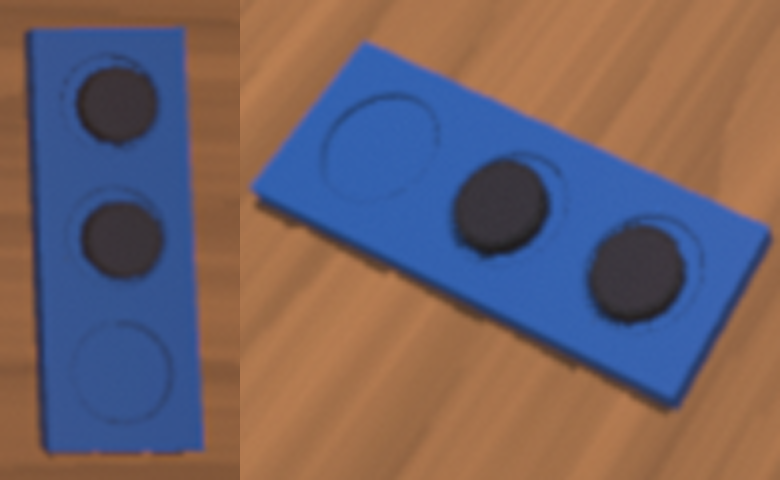

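Spares, pocket, flange and post agree between the two fixed views to 2–4 mm. I'll refine with the wrist camera, starting above the flange.

```bash
cat >> h.py <<'E'
def go(env,p,zdir=None):
    o=env.observe(); R=o['tool_rot']; d=R.T@(np.asarray(p)-o['position'])
    yaw=0
    if zdir is not None:
        z=R.T@np.array([np.cos(np.radians(zdir)),np.sin(np.radians(zdir)),0]); yaw=np.arctan2(-z[1],z[2])
    print('shift',np.round(d,4),'yaw',round(yaw,4),'F',np.round(o['ft_force'],1),'p',np.round(o['position'],4),'t',o['time_s'])
E
python3 -c "
from rig import env
from h import *
go(env,[.577,-.0175,.15],90)"
```

```text
shift [ 0.0951 -0.5485 -0.3695] yaw -0.3478 F [-0.4 -1.4 -0.1] p [0.1873 0.5169 0.2449] t 0.15
```

```bash
python3 -m jog '[[1,0.095,-0.5485,-0.3695,-0.348],[1,0.095,-0.5485,-0.3695,-0.348],[1,0.095,-0.5485,-0.3695,-0.348],[1,0.095,-0.5485,-0.3695,-0.348],[1,0.095,-0.5485,-0.3695,-0.348],[1,0.095,-0.5485,-0.3695,-0.348],[1,0.095,-0.5485,-0.3695,-0.348],[1,0.095,-0.5485,-0.3695,-0.348],[1,0.095,-0.5485,-0.3695,-0.348],[1,0.095,-0.5485,-0.3695,-0.348],[1,0.095,-0.5485,-0.3695,-0.348],[1,0.095,-0.5485,-0.3695,-0.348],[1,0.095,-0.5485,-0.3695,-0.348],[1,0.095,-0.5485,-0.3695,-0.348],[1,0.095,-0.5485,-0.3695,-0.348],[1,0.095,-0.5485,-0.3695,-0.348],[1,0.095,-0.5485,-0.3695,-0.348],[1,0.095,-0.5485,-0.3695,-0.348],[1,0.095,-0.5485,-0.3695,-0.348]]' 40
python3 - <<'E'
from rig import env
from h import *
go(env,[.577,-.0175,.15],90)
cv2.imwrite('pics/w1.png',env.get_image('wrist')[:,:,::-1])
E
```

```text
time_s: 2.05
position: [0.5769, -0.0164, 0.1507]
tool_rot: [[0.0, -1.0, -0.001], [-0.0, -0.001, 1.0], [-1.0, -0.0, -0.0]]
ft_force: [0.1, -0.1, -0.4]
grip_width: 0.0855
shift [ 0.0007 -0.0001 -0.0011] yaw 0.0014 F [ 0.1 -0.1 -0.4] p [ 0.5769 -0.0164  0.1507] t 2.05
```

View pics/w1.png

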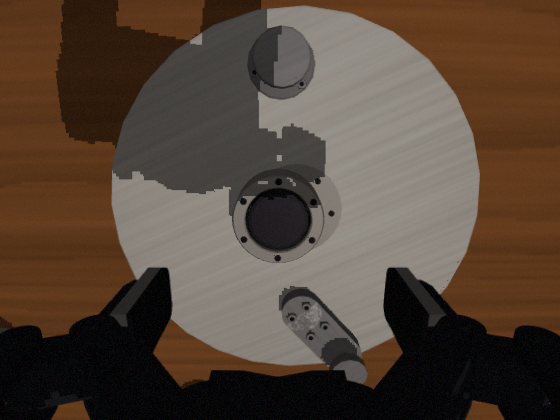

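The wrist view shows the flange centred at about (279,219), with the knob above it and the latch below. Next I'll measure it.

Run:
```python
from rig import env
from h import *
m=env.camera_model('wrist'); im=cv2.imread('pics/w1.png').astype(int)
g=cv2.GaussianBlur(im.max(2).astype(np.uint8),(3,3),0)
for th in(45,55,65): 
    c,st,e,h=ell(im,g<th,(279,222)); print(th,st,h,onz(m,*h[0],.056))
p=onz(m,*h[0],.056); go(env,[p[0],p[1],.043],90)
c,st,e,h=ell(im,g<45,(279,222))
```

```text
45 [ 246  188   65   63 3224] ((277.9695739746094, 218.5464630126953), (63.03614807128906, 64.9974365234375), 85.47772979736328) [ 0.57512736 -0.01593634  0.056     ]
55 [ 238  168   80   83 4086] ((277.5227966308594, 208.36978149414062), (79.21215057373047, 82.06784057617188), 0.9992141127586365) [ 0.56834845 -0.01623366  0.056     ]
65 [ 234  164   90   88 5138] ((281.6626892089844, 205.38095092773438), (82.02641296386719, 99.81184387207031), 55.29738998413086) [ 0.56637321 -0.01359974  0.056     ]
shift [0.1076 0.0106 0.003 ] yaw 0.0012 F [-0.2 -0.3 -0.4] p [ 0.577  -0.0166  0.1506] t 2.1
```

```bash
python3 -m jog '[[1,0.04,0.001,0,0],[1,0.08,0.001,0,0],[1,0.1065,0.001,0,0],[1,0.1065,0.001,0,0],[1,0.1065,0.001,0,0],[1,0.1065,0.001,0,0],[-1,0.1065,0.001,0,0],[-1,0.1065,0.001,0,0],[-1,0.1065,0.001,0,0],[-1,0.1065,0.001,0,0],[-1,0.1065,0.001,0,0],[-1,0.1065,0.001,0,0],[-1,0.1065,0.001,0,0],[-1,0.1065,0.001,0,0]]' 60
python3 - <<'E'
from rig import env
from h import *
go(env,[.577,-.0175,.15],90)
cv2.imwrite('pics/w2.png',env.get_image('wrist')[:,:,::-1])
E
```

```text
time_s: 3.5
position: [0.5767, -0.0172, 0.0456]
tool_rot: [[0.002, -1.0, -0.0], [-0.0, -0.0, 1.0], [-1.0, -0.002, -0.0]]
ft_force: [-1.9, 2.2, 10.7]
grip_width: 0.0589
shift [-0.1044 -0.0006 -0.0003] yaw 0.0001 F [-1.9  2.2 10.7] p [ 0.5767 -0.0172  0.0456] t 3.5
```

View pics/w2.png

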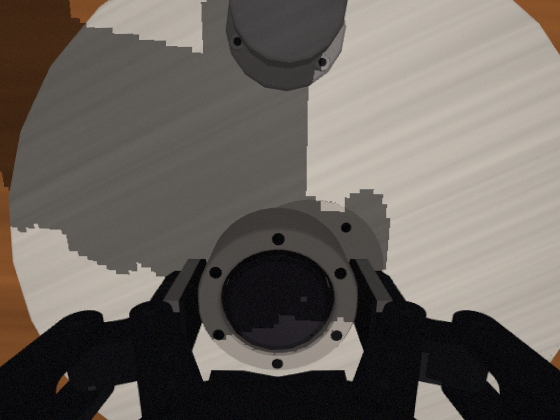

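The flange is between the pads. I'll lift it and carry it to a viewing pose beside the post.

```bash
python3 -m jog '[[-1,-0.02,0,0,0],[-1,-0.06,0,0,0],[-1,-0.1,0,0,0],[-1,-0.12,0.007,0.045,0],[-1,-0.12,0.014,0.09,0],[-1,-0.12,0.021,0.135,0],[-1,-0.12,0.028,0.18,0],[-1,-0.12,0.035,0.225,0],[-1,-0.12,0.042,0.27,0],[-1,-0.115,0.048,0.31,0],[-1,-0.105,0.05,0.335,0],[-1,-0.0945,0.051,0.3435,0],[-1,-0.0945,0.051,0.3435,0],[-1,-0.0945,0.051,0.3435,0],[-1,-0.0945,0.051,0.3435,0]]' 60
python3 - <<'E'
from rig import env
from h import *
go(env,[.5255,.3265,.14],90)
cv2.imwrite('pics/w3.png',env.get_image('wrist')[:,:,::-1])
E
```

```text
time_s: 5.05
position: [0.5257, 0.325, 0.1389]
tool_rot: [[0.001, -1.0, 0.001], [-0.0, 0.001, 1.0], [-1.0, -0.001, -0.0]]
ft_force: [-0.8, -0.5, -4.6]
grip_width: 0.0585
shift [-0.0011  0.0002  0.0015] yaw -0.0014 F [-0.8 -0.5 -4.6] p [0.5257 0.325  0.1389] t 5.05
```

View pics/w3.png

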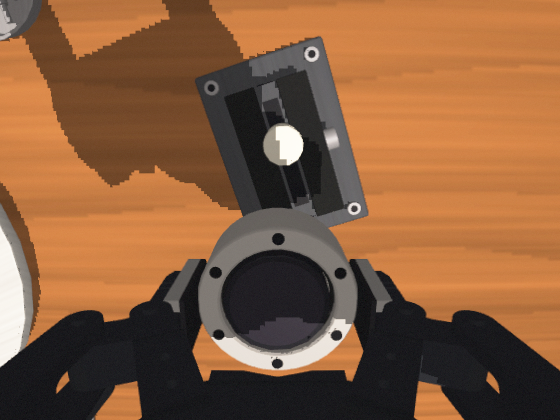

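The post top is at about (283,145), half in shadow, and the flange is held level at about (278,300).

Run:
```python
from rig import env
from h import *
m=env.camera_model('wrist'); o=env.observe(); P=o['position']; print(P)
b=cv2.imread('pics/w3.png'); im=b.astype(int)
g=im.min(2)
for th in(75,95,110):
    msk=(g>th)&(im.max(2)-g<80); 
    c,st,e,h=ell(im,msk,(289,142)); print(th,st,h, onz(m,*h[0],.072))
mk=(cv2.GaussianBlur(b,(3,3),0).max(2)<58)
# six screw holes of flange, in hand
holes=np.array([[278,239],[341,273],[337,336],[277,364],[219,335],[216,272]],float)
q=[]
for hx in holes:
    x,y=hx.astype(int); w=(255-g[y-6:y+7,x-6:x+7]).astype(float); w=np.clip(w-w.max()+40,0,None)
    yy,xx=np.mgrid[-6:7,-6:7]; q.append([x+(w*xx).sum()/w.sum(),y+(w*yy).sum()/w.sum()])
pts=np.array([onz(m,*a,P[2]+.0104) for a in q]); 
print(np.round(q,1)); print(pts.mean(0)-P,np.linalg.norm(pts-pts.mean(0),axis=1))
```

```text
[0.52569867 0.32510988 0.13895959]
75 [ 262   81   42   85 1683] ((279.6593933105469, 124.39334869384766), (45.86178207397461, 88.7400894165039), 171.7236328125) [0.46389398 0.32669781 0.072     ]
95 [ 263  124   41   42 1311] ((283.0758361816406, 144.43038940429688), (39.911930084228516, 41.85655212402344), 174.23068237304688) [0.47435574 0.32852447 0.072     ]
110 [ 264  124   40   41 1288] ((283.1355895996094, 144.40036010742188), (39.8315544128418, 41.251956939697266), 2.657442808151245) [0.47433989 0.32855632 0.072     ]
[[277.8 238.7]
 [339.9 272.7]
 [336.3 335.1]
 [276.7 363.2]
 [218.4 334. ]
 [215.2 272. ]]
[-0.00042991  0.00037329  0.0104    ] [0.02554308 0.02559877 0.02573799 0.02562132 0.02552677 0.02562347]
```

```bash
python3 -m jog '[[-1,0.01,0.03,0.002,0],[-1,0.03,0.05,0.003,0],[-1,0.04,0.0505,0.003,0],[-1,0.04,0.0505,0.003,0],[-1,0.04,0.0505,0.003,0],[-1,0.04,0.0505,0.003,0]]' 60
python3 - <<'E'
from rig import env
from h import *
go(env,[.475,.328,.0896],90)
E
```

```text
time_s: 5.7
position: [0.4758, 0.3291, 0.0992]
tool_rot: [[0.002, -1.0, 0.001], [0.001, 0.001, 1.0], [-1.0, -0.002, 0.001]]
ft_force: [0.2, -0.4, -3.1]
grip_width: 0.0587
shift [ 0.0096  0.0009 -0.0011] yaw -0.0006 F [ 0.2 -0.4 -3.1] p [0.4758 0.3291 0.0992] t 5.7
```

```bash
python3 -m jog '[[-1,0.003,0.0007,-0.001,0],[-1,0.005,0.0007,-0.001,0],[-1,0.006,0.0007,-0.001,0],[-1,0.007,0.0007,-0.001,0],[-1,0.008,0.0007,-0.001,0],[-1,0.009,0.0007,-0.001,0],[-1,0.010,0.0007,-0.001,0],[-1,0.010,0.0007,-0.001,0]]' 60
python3 -m jog '[[-1,0.001,0,0,0],[-1,0.001,0,0,0]]'
python3 -m jog '[[-1,0.001,0,0,0],[-1,0.001,0,0,0]]'
```

```text
time_s: 6.5
position: [0.4739, 0.3282, 0.0882]
tool_rot: [[-0.0, -1.0, -0.0], [-0.0, -0.0, 1.0], [-1.0, 0.0, -0.0]]
ft_force: [0.6, -0.8, -3.9]
grip_width: 0.0583
time_s: 6.7
position: [0.4739, 0.3282, 0.0872]
tool_rot: [[-0.0, -1.0, -0.0], [-0.0, -0.0, 1.0], [-1.0, 0.0, -0.0]]
ft_force: [0.5, -0.0, -4.4]
grip_width: 0.0585
time_s: 6.9
position: [0.4739, 0.3282, 0.0862]
tool_rot: [[0.0, -1.0, -0.0], [-0.0, -0.0, 1.0], [-1.0, -0.0, -0.0]]
ft_force: [0.7, 0.3, -3.3]
grip_width: 0.0592
```

```bash
python3 -m jog '[[-1,0.001,0,0,0],[-1,0.001,0,0,0]]'
python3 -m jog '[[-1,0.001,0,0,0],[-1,0.001,0,0,0]]'
python3 -m jog '[[-1,0.001,0,0,0],[-1,0.001,0,0,0]]'
python3 -c "
from rig import env;import cv2
cv2.imwrite('pics/s4.png',cv2.resize(env.get_image('scene')[60:160,240:360,::-1],None,fx=5,fy=5))"
```

```text
time_s: 7.1
position: [0.4739, 0.3282, 0.0852]
tool_rot: [[-0.0, -1.0, -0.0], [-0.0, -0.0, 1.0], [-1.0, 0.0, -0.0]]
ft_force: [-0.0, 1.2, -3.7]
grip_width: 0.059
time_s: 7.3
position: [0.4739, 0.3282, 0.0842]
tool_rot: [[0.0, -1.0, -0.0], [-0.0, -0.0, 1.0], [-1.0, -0.0, -0.0]]
ft_force: [0.6, -0.5, -3.7]
grip_width: 0.0585
time_s: 7.5
position: [0.4739, 0.3282, 0.0832]
tool_rot: [[-0.0, -1.0, -0.0], [0.0, -0.0, 1.0], [-1.0, 0.0, 0.0]]
ft_force: [1.0, 0.3, -4.0]
grip_width: 0.0587
```

View pics/s4.png

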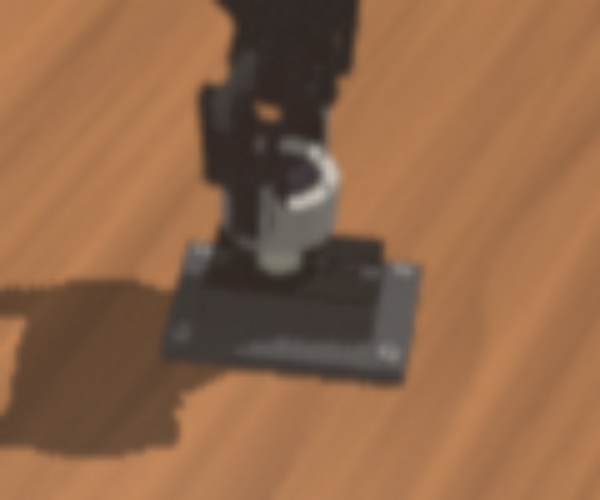

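The post has gone straight into the hole with almost no side force. I'll press on in small steps.

```bash
python3 -m jog '[[-1,0.001,0,0,0],[-1,0.002,0,0,0],[-1,0.003,0,0,0],[-1,0.004,0,0,0],[-1,0.005,0,0,0],[-1,0.006,0,0,0],[-1,0.007,0,0,0],[-1,0.008,0,0,0]]' 80
python3 -m jog '[[-1,0.001,0,0,0],[-1,0.002,0,0,0],[-1,0.003,0,0,0]]'
python3 -m jog '[[-1,0.001,0,0,0],[-1,0.002,0,0,0]]'
python3 -m jog '[[-1,0.001,0,0,0],[-1,0.002,0,0,0]]'
```

```text
time_s: 8.35
position: [0.4739, 0.3282, 0.0752]
tool_rot: [[-0.0, -1.0, -0.0], [0.0, -0.0, 1.0], [-1.0, 0.0, 0.0]]
ft_force: [0.7, 0.3, -3.8]
grip_width: 0.0583
time_s: 8.65
position: [0.4741, 0.3283, 0.073]
tool_rot: [[0.001, -1.0, -0.0], [0.0, -0.0, 1.0], [-1.0, -0.001, 0.0]]
ft_force: [-2.2, 0.0, 5.7]
grip_width: 0.0584
time_s: 8.85
position: [0.4743, 0.3283, 0.071]
tool_rot: [[0.001, -1.0, -0.0], [0.0, -0.0, 1.0], [-1.0, -0.001, 0.0]]
ft_force: [-1.0, -1.9, 5.1]
grip_width: 0.0581
time_s: 9.05
position: [0.4742, 0.3283, 0.0687]
tool_rot: [[0.001, -1.0, -0.0], [0.0, -0.0, 1.0], [-1.0, -0.001, 0.0]]
ft_force: [0.4, -0.3, 5.8]
grip_width: 0.0584
```

```bash
python3 -m jog '[[-1,0.001,0,0,0],[-1,0.002,0,0,0],[-1,0.003,0,0,0],[-1,0.004,0,0,0]]'
python3 -m jog '[[-1,0.001,0,0,0],[-1,0.002,0,0,0],[-1,0.003,0,0,0],[-1,0.004,0,0,0]]'
python3 -m jog '[[-1,0.001,0,0,0],[-1,0.0015,0,0,0]]'
python3 -m jog '[[-1,0.001,0,0,0],[-1,0.001,0,0,0]]'
```

```text
time_s: 9.45
position: [0.4739, 0.3282, 0.0638]
tool_rot: [[-0.0, -1.0, -0.0], [-0.0, -0.0, 1.0], [-1.0, 0.0, -0.0]]
ft_force: [1.2, -0.3, -2.2]
grip_width: 0.0584
time_s: 9.85
position: [0.4739, 0.3282, 0.0602]
tool_rot: [[-0.0, -1.0, -0.0], [-0.0, -0.0, 1.0], [-1.0, 0.0, -0.0]]
ft_force: [2.0, -0.0, -2.6]
grip_width: 0.0581
time_s: 10.05
position: [0.4739, 0.3282, 0.0587]
tool_rot: [[-0.0, -1.0, -0.0], [-0.0, -0.0, 1.0], [-1.0, 0.0, -0.0]]
ft_force: [1.1, 0.1, -2.0]
grip_width: 0.0581
time_s: 10.25
position: [0.4739, 0.3282, 0.0578]
tool_rot: [[-0.0, -1.0, -0.0], [0.0, -0.0, 1.0], [-1.0, 0.0, 0.0]]
ft_force: [0.6, 0.4, -2.4]
grip_width: 0.0579
```

```bash
python3 -m jog '[[-1,0.0005,0,0,0],[-1,0.001,0,0,0],[-1,0.001,0,0,0]]'
python3 -m jog '[[-1,0.0005,0,0,0],[-1,0.0005,0,0,0]]'
python3 -m jog '[[-1,0.0005,0,0,0],[-1,0.0005,0,0,0]]'
```

```text
time_s: 10.55
position: [0.4739, 0.3282, 0.0573]
tool_rot: [[0.0, -1.0, -0.0], [0.0, -0.0, 1.0], [-1.0, -0.0, 0.0]]
ft_force: [-0.9, -1.3, 5.0]
grip_width: 0.0584
time_s: 10.75
position: [0.4739, 0.3282, 0.0571]
tool_rot: [[0.001, -1.0, -0.0], [0.0, -0.0, 1.0], [-1.0, -0.001, 0.0]]
ft_force: [-1.5, -0.1, 8.5]
grip_width: 0.0582
time_s: 10.95
position: [0.4739, 0.3283, 0.0569]
tool_rot: [[0.001, -1.0, -0.0], [0.0, -0.0, 1.0], [-1.0, -0.001, 0.0]]
ft_force: [-2.1, -1.8, 10.6]
grip_width: 0.058
```

The force rises steeply, so the flange is on the shoulder. I'll check with pictures.

```bash
python3 -c "
from rig import env;import cv2
cv2.imwrite('pics/s5.png',cv2.resize(env.get_image('scene')[60:160,240:360,::-1],None,fx=5,fy=5))
cv2.imwrite('pics/w5.png',env.get_image('wrist')[:,:,::-1])"
```

```text
(no output)
```

View pics/s5.png

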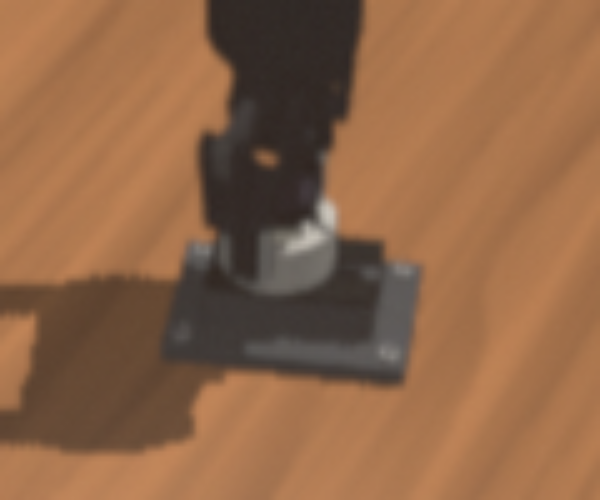

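View pics/w5.png

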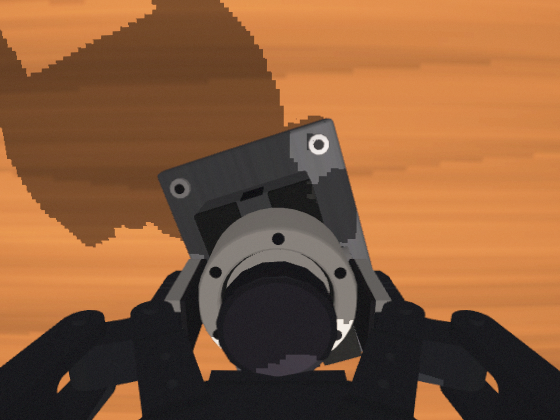

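The window stands proud of the flange, clear above its rim. I'll release, rise and look.

```bash
python3 -m jog '[[-1,-0.0005,0,0,0],[0.2,-0.0005,0,0,0],[0.5,-0.0005,0,0,0],[1,-0.0005,0,0,0],[1,-0.0005,0,0,0],[1,-0.0005,0,0,0],[1,-0.0005,0,0,0],[1,-0.0005,0,0,0],[1,-0.03,0,0,0],[1,-0.06,0,0,0],[1,-0.1,0,0,0],[1,-0.11,0,0,0],[1,-0.11,0,0,0],[1,-0.11,0,0,0],[1,-0.11,0,0,0]]'
python3 -c "
from rig import env;import cv2
from h import *
go(env,[.4739,.3282,.1665],90)
cv2.imwrite('pics/w6.png',env.get_image('wrist')[:,:,::-1])"
```

```text
time_s: 12.55
position: [0.4733, 0.3279, 0.1641]
tool_rot: [[-0.003, -1.0, -0.0], [-0.001, -0.0, 1.0], [-1.0, 0.003, -0.001]]
ft_force: [-0.8, 0.0, -0.3]
grip_width: 0.0856
shift [-0.0024 -0.0006  0.0003] yaw 0.0001 F [-0.8  0.  -0.3] p [0.4733 0.3279 0.1641] t 12.55
```

View pics/w6.png

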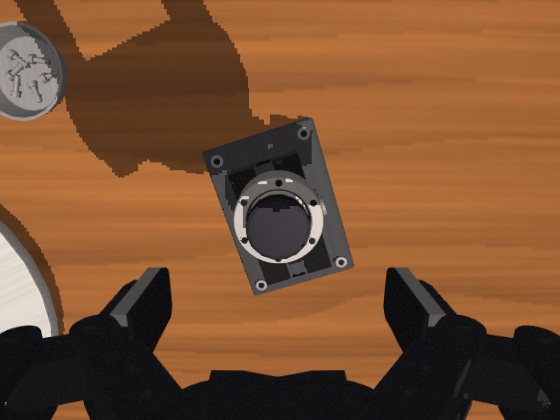

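Run:
```python
from rig import env
from h import *
m=env.camera_model('wrist'); print(env.observe()['position'])
b=env.get_image('wrist')[:,:,::-1]; im=b.astype(int); g=cv2.GaussianBlur(im.max(2).astype(np.uint8),(3,3),0)
for th in(60,70,80,90):
    c,st,e,h=ell(im,g<th,(278,230)); print(th,st,h,onz(m,*h[0],.084))
cv2.imwrite('pics/w6c.png',cv2.resize(b[150:300,200:360],None,fx=4,fy=4))
```

```text
[0.47342281 0.32798342 0.16427843]Traceback (most recent call last):
  File "<stdin>", line 6, in <module>
  File "h.py", line 14, in ell
    assert k>0,'no mask there'
           ^^^
AssertionError: no mask there
```

Run:
```python
from h import *
b=cv2.imread('pics/w6.png')
cv2.imwrite('pics/w6c.png',cv2.resize(b[150:300,200:360],None,fx=4,fy=4,interpolation=cv2.INTER_CUBIC))
```

```text
(no output)
```

View pics/w6c.png

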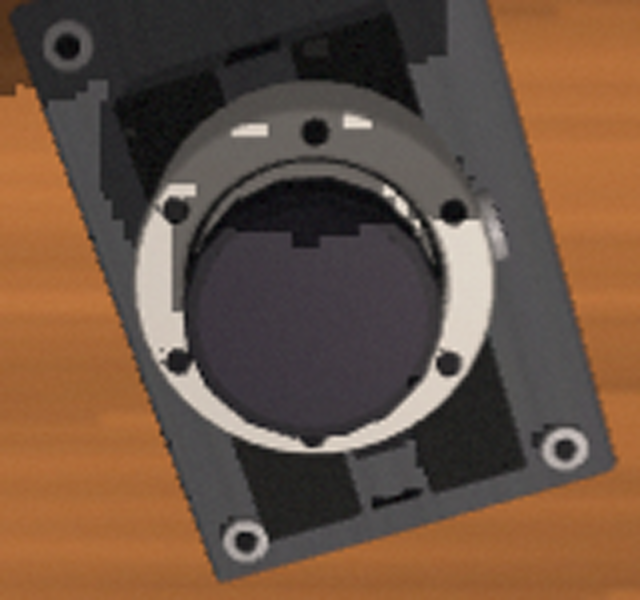

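Run:
```python
from rig import env
from h import *
m=env.camera_model('wrist'); 
print(onz(m,278.3,226.9,.084), onz(m,200+177/4,150+361/4,.068),onz(m,200+449/4,150+361/4,.068),onz(m,200+315/4,150+132/4,.068))
# flange centre from screw holes: ellipse holes hexagon
a=[onz(m,200+x/4-.4,150+y/4-.4,.068) for x,y in[(315,132),(176,210),(454,210),(177,361),(449,361)]]
A=np.array(a)[:,:2]; M=np.c_[2*A,np.ones(5)]; s=np.linalg.lstsq(M,(A**2).sum(1),rcond=None)[0]; print('flange',s[:2],np.sqrt(s[2]+s[0]**2+s[1]**2))
go(env,[.4739,.3282,.091],90)
```

```text
[0.47256156 0.32880282 0.084     ] [0.48698589 0.30633859 0.068     ] [0.48694178 0.35124241 0.068     ] [0.44860005 0.3290728  0.068     ]
flange [0.47405559 0.3286755 ] 0.02576754719573967
shift [ 0.0735 -0.0005  0.0003] yaw 0.0001 F [ 0.  -0.1  0.7] p [0.4735 0.328  0.1645] t 12.65
```

Window and flange are concentric within about 1.5 mm, so I'll descend around the window and grip its upper half gently.

```bash
python3 -m jog '[[1,0.03,0,0,0],[1,0.055,0,0,0],[1,0.068,0,0.0003,0],[1,0.073,0,0.0003,0],[1,0.0745,0,0.0003,0],[1,0.0745,0,0.0003,0],[1,0.0745,0,0.0003,0],[1,0.0745,0,0.0003,0]]' 25
python3 -c "
from rig import env
from h import *
go(env,[.4735,.3283,.090],90)"
```

```text
time_s: 13.45
position: [0.4741, 0.3286, 0.092]
tool_rot: [[0.001, -1.0, -0.0], [0.0, -0.0, 1.0], [-1.0, -0.001, 0.0]]
ft_force: [0.1, -0.6, 0.3]
grip_width: 0.0853
shift [ 0.002   0.0006 -0.0003] yaw 0.0002 F [ 0.1 -0.6  0.3] p [0.4741 0.3286 0.092 ] t 13.45
```

```bash
python3 -m jog '[[1,0.002,0.0006,0,0],[1,0.002,0.0006,0,0],[0.1,0.002,0.0006,0,0],[0.1,0.002,0.0006,0,0],[0.1,0.002,0.0006,0,0],[0.1,0.002,0.0006,0,0],[0.1,0.002,0.0006,0,0]]' 25
python3 -c "
from rig import env;import cv2
from h import *
go(env,[.4735,.3283,.090],90)
cv2.imwrite('pics/w7.png',env.get_image('wrist')[:,:,::-1])"
```

```text
time_s: 14.15
position: [0.4733, 0.3285, 0.0893]
tool_rot: [[-0.0, -1.0, -0.0], [-0.0, -0.0, 1.0], [-1.0, 0.0, -0.0]]
ft_force: [0.5, -0.3, -0.2]
grip_width: 0.0473
shift [-0.0007 -0.0002 -0.0002] yaw 0.0002 F [ 0.5 -0.3 -0.2] p [0.4733 0.3285 0.0893] t 14.15
```

View pics/w7.png

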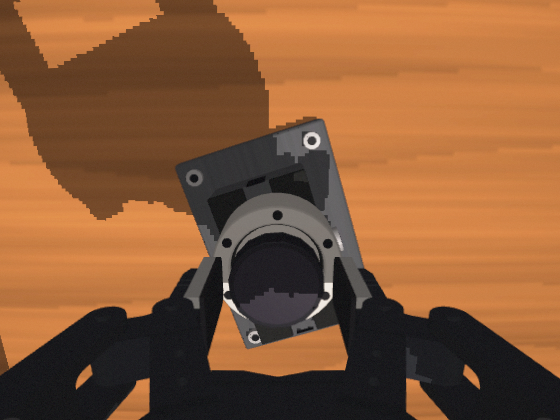

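The pads straddle the window symmetrically, with no contact yet. I'll close.

```bash
python3 -m jog '[[0.1,-0.0007,0,0,0],[0,-0.0007,0,0,0],[-0.1,-0.0007,0,0,0],[-0.3,-0.0007,0,0,0],[-0.5,-0.0007,0,0,0],[-1,-0.0007,0,0,0],[-1,-0.0007,0,0,0],[-1,-0.0007,0,0,0]]' 25
python3 -m jog '[[-1,-0.001,0,0,0],[-1,-0.003,0,0,0],[-1,-0.005,0,0,0],[-1,-0.008,0,0,0],[-1,-0.012,0,0,0],[-1,-0.02,0,0,0],[-1,-0.02,0,0,0],[-1,-0.02,0,0,0]]' 30
python3 -c "
from rig import env;import cv2
from h import *
go(env,[.4735,.3283,.090],90)
cv2.imwrite('pics/w8.png',env.get_image('wrist')[:,:,::-1])
cv2.imwrite('pics/s8.png',cv2.resize(env.get_image('scene')[40:160,240:360,::-1],None,fx=5,fy=5))
"
```

```text
time_s: 15.0
position: [0.4734, 0.3285, 0.0902]
tool_rot: [[0.0, -1.0, -0.0], [0.0, -0.0, 1.0], [-1.0, -0.0, 0.0]]
ft_force: [-0.7, -0.1, 4.4]
grip_width: 0.0388
time_s: 15.8
position: [0.4734, 0.3285, 0.1103]
tool_rot: [[0.001, -1.0, -0.0], [0.0, -0.0, 1.0], [-1.0, -0.001, 0.0]]
ft_force: [0.4, 1.1, -0.9]
grip_width: 0.0382
shift [ 0.0203 -0.0001 -0.0002] yaw 0.0002 F [ 0.4  1.1 -0.9] p [0.4734 0.3285 0.1103] t 15.8
```

View pics/w8.png

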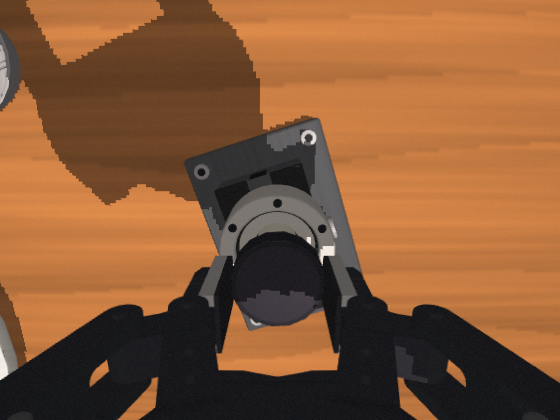

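View pics/s8.png

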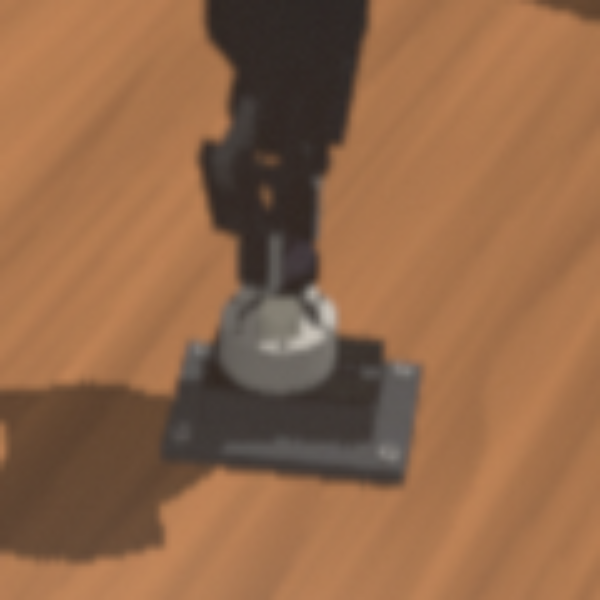

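The window is held level and the flange stayed on the stand with the post showing through. I'll carry the window to a viewing pose by the tray.

```bash
python3 -m jog '[[-1,-0.02,0,-0.01,0],[-1,-0.04,0,-0.035,0],[-1,-0.05,0,-0.07,0],[-1,-0.05,-0.002,-0.11,0],[-1,-0.05,-0.003,-0.155,0],[-1,-0.05,-0.005,-0.2,0],[-1,-0.05,-0.006,-0.245,0],[-1,-0.05,-0.007,-0.29,0],[-1,-0.05,-0.008,-0.335,0],[-1,-0.05,-0.009,-0.38,0],[-1,-0.05,-0.01,-0.425,0],[-1,-0.05,-0.011,-0.47,0],[-1,-0.05,-0.012,-0.515,0],[-1,-0.045,-0.0135,-0.56,0],[-1,-0.035,-0.0135,-0.6,0],[-1,-0.02,-0.0135,-0.635,0],[-1,-0.005,-0.0135,-0.655,0],[-1,0.01,-0.0135,-0.662,0],[-1,0.01,-0.0135,-0.662,0],[-1,0.01,-0.0135,-0.662,0]]' 30
python3 -m jog '[[-1,0,0,0,0],[-1,0,0,0,0]]'
python3 -c "
from rig import env;import cv2
from h import *
go(env,[.487,-.3335,.10],90)
cv2.imwrite('pics/w9.png',env.get_image('wrist')[:,:,::-1])
"
```

```text
time_s: 17.9
position: [0.487, -0.3324, 0.1]
tool_rot: [[-0.001, -1.0, -0.001], [0.001, -0.001, 1.0], [-1.0, 0.001, 0.001]]
ft_force: [0.5, 1.2, -0.6]
grip_width: 0.0378
time_s: 18.1
position: [0.4874, -0.3328, 0.101]
tool_rot: [[0.001, -1.0, -0.001], [-0.001, -0.001, 1.0], [-1.0, -0.001, -0.001]]
ft_force: [0.5, -0.2, -1.3]
grip_width: 0.0381
shift [ 0.001   0.0004 -0.0007] yaw 0.0014 F [ 0.5 -0.2 -1.3] p [ 0.4874 -0.3328  0.101 ] t 18.1
```

View pics/w9.png

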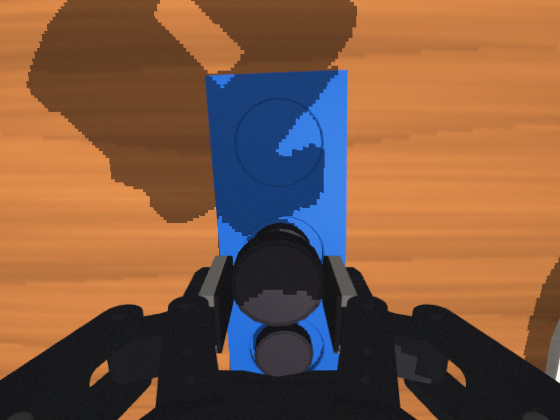

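The empty pocket's rim spans columns 235–324 and rows 97–187. The window in hand is at about (279,278), directly in line with it.

Run:
```python
from rig import env
from h import *
m=env.camera_model('wrist'); P=env.observe()['position']
k=onz(m,279.5,142,.016); print('pocket',k, 'width',onz(m,324,142,.016)-onz(m,235,142,.016))
w=onz(m,278.8,278,P[2]-.006)
print('win-TCP',w-P, onz(m,324,278,P[2]-.006)-onz(m,233,278,P[2]-.006))
T=env.camera_model('top'); S=env.camera_model('scene')
print(onz(T,405+122/4-.4,185+372/4-.4,.016),onz(S,85+(380-240)/4-.4,285+147/4-.4,.016))
go(env,[k[0]+.0005,k[1],.05],90)
```

```text
pocket [ 0.43612546 -0.33152168  0.016     ] width [-8.38593149e-05  5.18156673e-02  0.00000000e+00]
win-TCP [-0.00308281  0.00091503 -0.006     ] [-7.99046633e-05  3.70277341e-02  0.00000000e+00]
[ 0.43821115 -0.33437736  0.016     ] [ 0.43931066 -0.33271553  0.016     ]
shift [0.0508 0.0507 0.0015] yaw 0.0012 F [-0.4 -0.9 -0.5] p [ 0.4873 -0.3329  0.1008] t 18.15
```

```bash
python3 -m jog '[[-1,0,0.025,0,0],[-1,0.01,0.045,0.0004,0],[-1,0.03,0.049,0.0004,0],[-1,0.045,0.049,0.0004,0],[-1,0.055,0.049,0.0004,0],[-1,0.058,0.049,0.0004,0],[-1,0.058,0.049,0.0004,0],[-1,0.058,0.049,0.0004,0]]'
python3 -c "
from rig import env;import cv2
from h import *
go(env,[.4385,-.3325,.030],90)
cv2.imwrite('pics/w10.png',env.get_image('wrist')[:,:,::-1])
"
```

```text
time_s: 18.95
position: [0.4383, -0.3333, 0.0427]
tool_rot: [[0.001, -1.0, -0.001], [-0.001, -0.001, 1.0], [-1.0, -0.001, -0.001]]
ft_force: [0.5, -1.3, -1.5]
grip_width: 0.0384
shift [ 0.0127 -0.0002  0.0008] yaw 0.0005 F [ 0.5 -1.3 -1.5] p [ 0.4383 -0.3333  0.0427] t 18.95
```

View pics/w10.png

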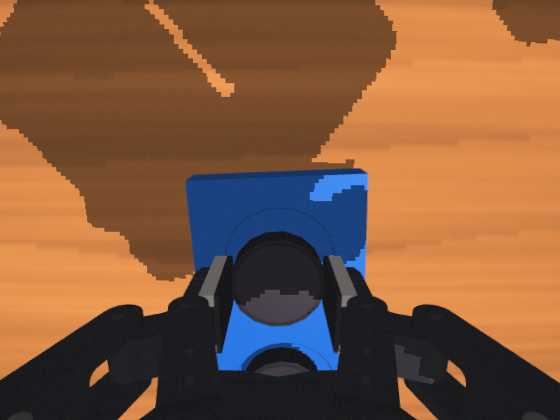

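Run:
```python
from rig import env
from h import *
m=env.camera_model('wrist'); P=env.observe()['position']
print(onz(m,279,208,.016)+[.0255,0,0]); print('window far edge->centre', onz(m,279,231,P[2]-.018)+[.02,0,0], onz(m,279,326,P[2]-.006)-[.02,0,0],P)
```

```text
[ 0.43679075 -0.3322867   0.016     ]
window far edge->centre [ 0.43909494 -0.33229331  0.02470934] [ 0.43762238 -0.33224787  0.03670934] [ 0.43830608 -0.33330071  0.04270934]
```

Window and pocket line up within about 1.5 mm. I'll shift 1 mm and lower slowly.

```bash
python3 -m jog '[[-1,0.002,0.001,0,0],[-1,0.004,0.001,0,0],[-1,0.006,0.001,0,0],[-1,0.008,0.001,0,0],[-1,0.0095,0.001,0,0],[-1,0.0105,0.001,0,0],[-1,0.011,0.001,0,0],[-1,0.011,0.001,0,0]]'
python3 -m jog '[[-1,0.0005,0,0,0],[-1,0.001,0,0,0],[-1,0.001,0,0,0]]'
```

```text
time_s: 19.8
position: [0.4369, -0.3331, 0.031]
tool_rot: [[-0.0, -1.0, -0.0], [0.0, -0.0, 1.0], [-1.0, 0.0, 0.0]]
ft_force: [-0.0, -0.1, -0.5]
grip_width: 0.0378
time_s: 20.1
position: [0.437, -0.3331, 0.0305]
tool_rot: [[0.0, -1.0, -0.0], [-0.0, -0.0, 1.0], [-1.0, -0.0, -0.0]]
ft_force: [-0.6, 0.7, 5.3]
grip_width: 0.0381
```

The contact is where the pocket floor should be. I'll open slowly and rise.

```bash
python3 -m jog '[[-0.1,0,0,0,0],[0,0,0,0,0],[0.1,0,0,0,0],[0.2,0,0,0,0],[0.3,0,0,0,0],[0.4,0,0,0,0],[0.4,0,0,0,0],[0.4,-0.01,0,0,0],[0.4,-0.03,0,0,0],[0.4,-0.06,0,0,0],[0.4,-0.1,0,0,0],[0.6,-0.12,0,0,0],[1,-0.12,0,0,0],[1,-0.12,0,0,0],[1,-0.12,0,0,0]]'
python3 -c "
from rig import env;import cv2
from h import *
go(env,[.4385,-.3325,.030],90)
cv2.imwrite('pics/w11.png',env.get_image('wrist')[:,:,::-1])
s=env.get_image('scene')[:,:,::-1]; t=env.get_image('top')[:,:,::-1]
f=lambda a:cv2.resize(a,(400,300),interpolation=cv2.INTER_CUBIC)
cv2.imwrite('pics/s11.png',np.vstack([np.hstack([f(s[80:155,250:350]),f(s[280:400,80:240])]),np.hstack([f(t[210:285,70:170]),f(t[180:300,370:530])])]))
"
```

```text
time_s: 21.6
position: [0.4365, -0.3327, 0.149]
tool_rot: [[-0.001, -1.0, -0.0], [0.002, -0.0, 1.0], [-1.0, 0.001, 0.002]]
ft_force: [0.1, -0.7, -0.4]
grip_width: 0.0856
shift [ 0.119  -0.0021 -0.    ] yaw 0.0001 F [ 0.1 -0.7 -0.4] p [ 0.4365 -0.3327  0.149 ] t 21.6
```

View pics/w11.png

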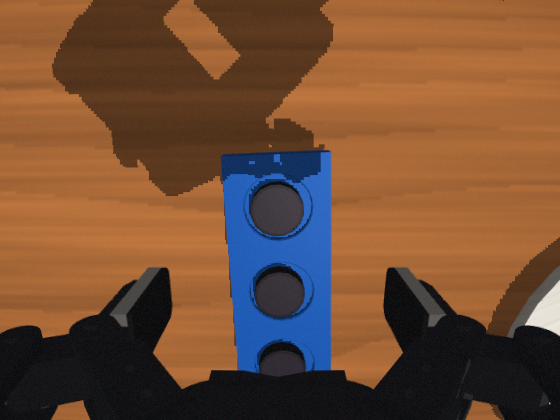

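View pics/s11.png

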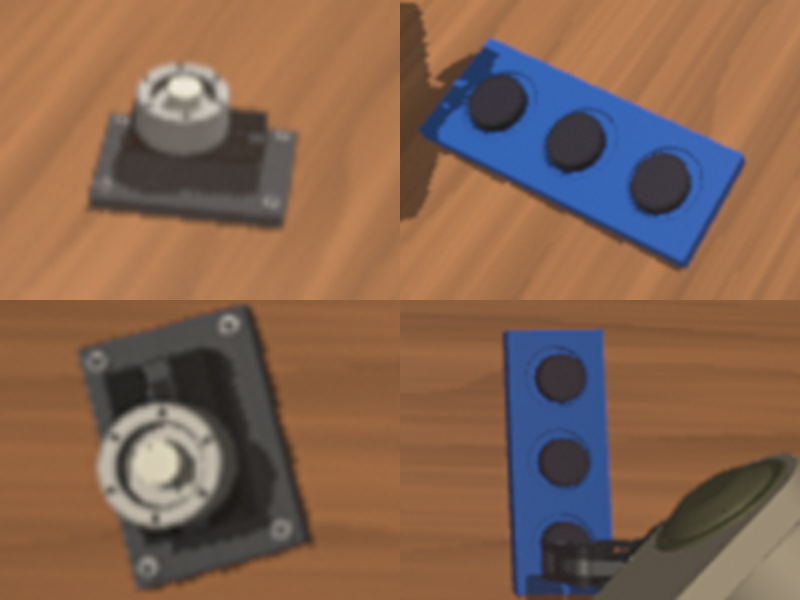

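The window lies inside its pocket's rim like the spares. The flange sits flat on the stand with the post through it. One last numeric check.

Run:
```python
from rig import env
from h import *
m=env.camera_model('wrist'); b=cv2.imread('pics/w11.png'); im=b.astype(int)
blue=(im[:,:,0]>im[:,:,2]*1.6)
d=(~blue)&(im.max(2)<100)
for p in[(277,210),(280,292)]:
    c,st,e,h=ell(im,d,p); print(st,np.round(h[1],1),onz(m,*h[0],.024))
cv2.imwrite('pics/w11c.png',cv2.resize(b[140:330,210:345],None,fx=3,fy=3,interpolation=cv2.INTER_CUBIC))
```

```text
[ 250  182   53   54 2224] [52.9 53.9] [ 0.43636379 -0.33324383  0.024     ]
[ 255  266   49   51 1957] [49.3 50.8] [ 0.50300423 -0.33132414  0.024     ]
```

View pics/w11c.png

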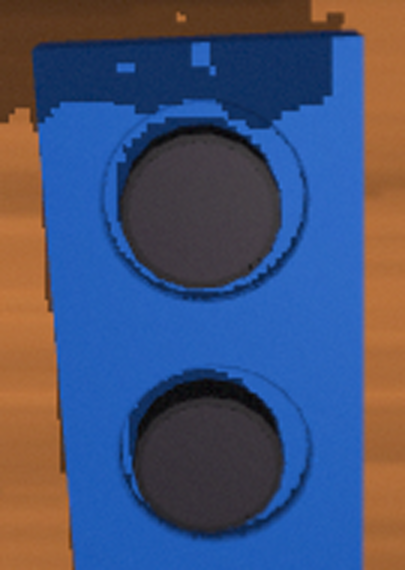

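```bash
python3 -c "
from rig import env
print(env.close_job()); print(env.observe()['time_s'])"
```

```text
the job is handed in; nothing more can be done
None
the job is handed in; nothing more can be done
```

The job is done and handed in at about 22 s of robot time, well inside the 72 s limit; the rig reported no verdict.

- **Push-out:** I gripped the flange on the lid and lowered it over the nylon post. The hole found the post on the first try, so no search was needed. Pushing the window out took about 9–10 N at the wrist. I stopped at about 11 N net upward on the tool (roughly 14 N on the shoulder) once the flange was on the shoulder. The contact heights matched the drawing to within about 1 mm.
- **Placing:** I gripped the window's upper half at 25–30 N and lowered it until it touched the pocket floor at about 5 N. I then opened slowly and withdrew.
- **Last checks:** The window's centre measures about (0.436, -0.333), against pocket estimates of (0.436 to 0.439, -0.332 to -0.334). It looks flat, and its image size is what a window at the same height as the middle spare would give. The flange looks flat on the stand with the post through it, about 10 mm from the stand's middle (limit 16.5 mm). The gripper is clear of everything.
- **Disagreements:** No check failed, but the cameras differed from each other by 1–3 mm on the flange, post and pocket. I did not re-measure the spares, sensor, dish, screwdriver or bottle at the end. I saw no contact with any of them.

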